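# Isolate and vent the bench air manifold

### The arm

A 6-joint arm with a two-finger parallel gripper is mounted at the origin on the work surface. World frame = base frame: x ahead of the robot, y to its left, z up, the work surface at z = 0. Lengths are in m, angles in rad, forces in N, time in s.
With the tool pointing down it reaches from about 0.35 to 0.85 m from the base axis. Payload 8.1 kg.
Tool frame: the origin (TCP) lies at the very end of the fingers, on their centre line; the grasp point (between the pads) lies robot.tcp_to_grasp behind it (robot.tcp_to_grasp is the distance from the TCP to the grasp point, in m); z points along the fingers, y is the line along which they close (so a half turn about z gives the same grasp; the last joint's range is limited). The gripper opens to 93 mm and grips with 3 to 60 N. Pads are 15 mm wide; open, the fingers measure 128 mm over their backs; the gripper's body (75 mm by 188 mm) begins 65 mm behind the grasp point.
Start: joints at [-1.198, 0.13, 1.488, -0, 1.523, -0.085], TCP at [0.265, -0.538, 0.219] pointing down, gripper open.
Joint ranges: [-2.96, 2.96], [-0.89, 2.26], [0.02, 2.5], [-1.34, 4.48], [0, 2.73], [-2.66, 2.66]. Speed limits (rad/s): [2.39, 2.39, 2.79, 3.14, 3.14, 3.14].

### API

Orientations are given as a rotation vector (axis times angle).
In Python, from plant import robot gives the robot as it stands. The module is installed in compiled form; this text tells all that it offers.
- The arm moves only by the shell command python3 -m pendant 'ROWS' [FORCE]. ROWS is JSON, a list that holds one entry, the list of rows, each a list of 5 numbers: the opening, from 0 (shut) to 1 (fully open), then the shift along the tool's x, y, z in cm, then the turn about the tool's z in degrees. In form: [[[fingers, x, y, z, roll], ...]]. A call has 1 to 8 rows; each row shifts and turns the commanded pose from where the row before left it, along the tool's axes as they then stand; what a row does not reach is not made up. A row lasts 1/10 s, in which the tool goes at most 50 mm and 8.59 degrees, less where a joint would pass 70% of its speed; a pose out of reach is approached as far as the arm can. A call is refused whole if a number of a shift passes 5 or a number of a turn 8.59, either way. A call with a gripper value outside its range is refused whole. The fingers move at their own pace and stop on an object; FORCE is the grip in N (left out, the last holds). Time passes only in rows, so rows that do not move let the fingers close. It gives the time, the measured TCP pose, the force, the opening and the grip force at its end, in the units of the state.
- robot.read_state(): the state, without advancing time (a new reading comes with each control period).
- robot.read_camera(name): name is "scene" or "top" or "wrist"; returns a dict with "img" (384x512x3 uint8, blue, green, red), "K" (3x3 intrinsics, pixels), "pose" (4x4, takes a point from camera to world coordinates). Camera axes: x right, y up, looking along -z (the intrinsics and any distortion apply to the point x, -y, -z); pixel columns grow to the right and rows downward; lengths in m; the calibration is good to about 2 mm. The wrist camera is an equidistant fisheye: a pixel r from the principal point sees the ray r / f radians off the axis. A picture is of the moment at which its call begins. There is no depth.
- robot.close_job(): hands the job in; it is judged then, once.
The state is a dict: "t": time; "q": joint angles; "dq": joint speeds; "joint_torque": joint torques, N m; "tool_pos": TCP position; "orientation": TCP orientation; "force": force on the tool from outside, world axes, zero at the start; "wrist_torque": the same for the moment, N m; "opening": finger opening in m; "gripper_force": force on a finger pad.
Only numpy, scipy, OpenCV 4.12 (cv2) and the standard library are available. Lean on these libraries where they do the work, as an engineer would, in place of code of your own. Each camera call takes 0.05 s, during which the arm holds its last target. There are 200 camera calls.

### The job

Make the bench's air manifold safe before the tool hoses are changed: with a fingertip, push the lever of the supply valve round until it is fully shut, square across the pipe, and only then push the lever of the vent (the outlet with the silencer) round until it is fully open, in line with its outlet. Push the levers, don't grip them or force them hard against their stops; leave both hose outlets' levers as they are, and don't shift or pick up anything lying on the bench.

Things in the scene. Friction and masses are not known exactly. Their poses are not given: they have to be found in the camera images.
- manifold: fixed bench air manifold: aluminium block 40 x 340 x 40 mm (x, y, z), top 85 mm above the bench, all pipe axes 65 mm high. Origin on the bench plane under the block's centre; +y runs along the block to the supply end (supply valve at y = 210 mm, then elbow and riser at 290 mm); three outlet valves on the -x face at y = -120, 0, 120 mm; past the -y end a pressure gauge, 54 mm wide, centre y = -240 mm, top 92 mm high.
- supply_valve: the air supply's ball valve, steel, 70 mm long, in line with the pipe at the +y end of the block, between riser and block; same origin and axes as the manifold.
- supply_pivot (a point): point on the supply valve's upright stem axis, at the mid-height of its lever grip (120 mm above the bench).
- supply_tip (a point): free end of the supply lever, on its centre line at mid-height, 110 mm from the stem axis; moves with the lever. The lever is flat steel with a straight black grip, 18 mm wide, 14 mm thick, mid-height 120 mm above the bench, from 34 mm to 110 mm from the stem (its two flanks: supply_lever_c2, supply_lever_c3).
- supply_lever (a joint): opening of the supply valve, rad: 0 = shut, lever square across the pipe, pointing along the manifold's -x; pi/2 = fully open, lever along the pipe, pointing to +y, away from the block. Stops at both ends; stays where it is left. Seen from above it shuts anticlockwise. Stiff: takes about 7 N at 65 mm from the stem.
- vent_valve: the vent's ball valve with a silencer on its outlet: a slim brass cone, 29 mm long, 19 mm thick at its root; the two hose outlets end in longer, thicker stepped couplers. Axes as the manifold; origin on the bench plane under the block; stem 50 mm from it along -x, where the outlet points. May sit at any of the three places.
- vent_pivot (a point): point on the vent valve's upright stem axis, at the mid-height of its lever grip (120 mm above the bench).
- vent_tip (a point): free end of the vent lever, on its centre line at mid-height, 90 mm from the stem axis; moves with the lever. The lever is flat steel with a straight black grip, 18 mm wide, 14 mm thick, mid-height 120 mm above the bench, from 34 mm to 90 mm from the stem (its two flanks: vent_lever_c2, vent_lever_c3).
- vent_lever (a joint): opening of the vent valve, rad: 0 = shut, lever square across its outlet, pointing along the manifold's -y; pi/2 = fully open, lever along its outlet, pointing along -x over the silencer. Stops at both ends; stays where it is left. Seen from above it opens clockwise. Stiff: takes about 7 N at 65 mm from the stem.
- branch_a_valve: hose outlet valve with a quick coupler, a stepped steel cylinder 52 mm long, up to 33 mm thick, reaching 143 mm from the origin; valve and lever like the vent's. To be left as it is. Axes as the manifold; origin on the bench plane under the block; stem 50 mm from it along -x, where the outlet points. May sit at any of the three places.
- branch_a_tip (a point): free end of that valve's lever (90 mm from its stem, same lever as the vent's); shut or nearly so at the start.
- branch_b_valve: hose outlet valve with a quick coupler, a stepped steel cylinder 52 mm long, up to 33 mm thick, reaching 143 mm from the origin; valve and lever like the vent's. To be left as it is. Axes as the manifold; origin on the bench plane under the block; stem 50 mm from it along -x, where the outlet points. May sit at any of the three places.
- branch_b_tip (a point): free end of that valve's lever (90 mm from its stem, same lever as the vent's); partly or fully open at the start.
- socket_deep: loose deep impact socket, dark steel, 26 mm diameter, 64 mm tall, standing on the bench between two of the outlets; origin at its underside.
- plug: loose steel hose plug standing on its hexagon between two of the outlets, 24 mm wide, 44 mm tall; origin at its underside.
- socket_short: loose short socket, 30 mm diameter, 38 mm tall, standing to the left of the manifold's supply end, seen from the robot; origin at its underside.
- wrench: loose open-ended wrench, 170 mm long, lying behind the manifold; origin at its underside.
- buckle: loose black belt buckle with steel tongue, 110 x 38 x 23 mm, lying behind the manifold; origin at its underside.
- oil: loose white oil bottle, 42 mm diameter, 115 mm tall, behind the manifold; origin at its underside.
- impact_wrench: loose pistol air wrench, 190 x 190 x 64 mm, lying on its side on the robot's right; origin at its underside.

How it is judged:
On the way, in this order (a step that is already met when the one before it is completed fails the run):
1. the supply valve is fully shut, the vent still shut (value of joint supply_lever below 0.13 rad and value of joint vent_lever below 0.3 rad), for 0.2 s.
2. the vent is fully open (value of joint vent_lever above 1.44 rad), for 0.2 s.
At the end, for the whole second after the job is handed in: Supply lever within 0.13 rad (7 degrees) of shut and vent lever within 0.13 rad of fully open, both at rest; the ends of the two hose outlets' levers within 15 mm and every loose thing within 20 mm of where it was (value of joint supply_lever below 0.13 rad and value of joint vent_lever above 1.44 rad and velocity of joint supply_lever between -0.05 and 0.05 rad/s and velocity of joint vent_lever between -0.05 and 0.05 rad/s and distance of each of branch_a_tip, branch_b_tip from where it was at the start of the episode below 0.015 m and distance of each of socket_deep, plug, socket_short, wrench, buckle, oil, impact_wrench from where it was at the start of the episode below 0.02 m); the robot touches nothing.
It fails at once if the vent is opened while the supply is still open (value of joint vent_lever above 0.4 rad and value of joint supply_lever above 0.25 rad).
It fails at once if a hose outlet's lever is moved by more than 15 mm (distance of any of branch_a_tip, branch_b_tip from where it was at the start of the episode above 0.015 m).
It fails at once if a loose thing is shifted or lifted by more than 20 mm, or a standing one is tipped by more than 0.5 rad (distance of any of socket_deep, plug, socket_short, wrench, buckle, oil, impact_wrench from where it was at the start of the episode above 0.02 m or angle between any of socket_deep, plug, socket_short, oil's own z axis and vertical above 0.5 rad).
It fails at once if a lever is gripped: squeezed on both flanks at once with more than 5 N each ((contact force between the fingers and supply_lever_c2 above 5 N and contact force between the fingers and supply_lever_c3 above 5 N) or (contact force between the fingers and vent_lever_c2 above 5 N and contact force between the fingers and vent_lever_c3 above 5 N)).
It fails at once if a lever is forced: more than 60 N between fingers and valve (contact force between the fingers and supply_valve above 60 N or contact force between the fingers and vent_valve above 60 N).
It also fails if it takes over 58 s, if anything falls off the work surface, if the arm or the gripper's body presses on something with over 40 N, if the wrist force passes 120 N, or if a joint passes its speed limit or range.

## Working session

There is one attempt and no reset: what is moved stays moved. The work goes in short steps, Python scripts to look and compute and a shell command to move; the robot and the scene stay as the last step left them, time stands still between calls to the robot, and variables do not carry over. Pictures are saved under pics/ and viewed, at most 10 in all, crops included, and the job is handed in when it is done.

```bash
mkdir -p pics; python3 - <<'E'
from plant import robot
import cv2,numpy as np,pickle
np.set_printoptions(precision=4,suppress=True)
d={}
for n in("scene","top","wrist"):
    c=robot.read_camera(n);d[n]=c;cv2.imwrite(f"pics/{n}0.png",c["img"]);print(n,c.keys(),c["K"],c["pose"])
pickle.dump(d,open("cam0.pkl","wb"));s=robot.read_state();print(s,robot.tcp_to_grasp)
E
```

```text
scene dict_keys(['img', 'K', 'pose']) [[431.0486   0.     259.7662]
 [  0.     431.0486 190.1978]
 [  0.       0.       1.    ]] [[-0.51   -0.5798  0.6354  1.4157]
 [ 0.8601 -0.356   0.3655  0.4099]
 [ 0.0143  0.7329  0.6802  0.9754]
 [ 0.      0.      0.      1.    ]]
top dict_keys(['img', 'K', 'pose']) [[476.1865   0.     257.1936]
 [  0.     476.1865 189.2025]
 [  0.       0.       1.    ]] [[-0.0199  0.9867 -0.1612  0.3924]
 [-0.9998 -0.0206 -0.0026 -0.0802]
 [-0.0058  0.1611  0.9869  1.4529]
 [ 0.      0.      0.      1.    ]]
wrist dict_keys(['img', 'K', 'pose']) [[297.3186   0.     255.3463]
 [  0.     297.3186 189.5067]
 [  0.       0.       1.    ]] [[ 0.4419  0.8667  0.2313  0.3296]
 [-0.8971  0.4275  0.1119 -0.5062]
 [-0.002  -0.257   0.9664  0.3839]
 [ 0.      0.      0.      1.    ]]
{'t': 0.15, 'q': array([-1.1984,  0.131 ,  1.489 ,  0.    ,  1.523 , -0.0854]), 'dq': array([ 0.0008, -0.0019, -0.0026,  0.    , -0.0006,  0.0015]), 'joint_torque': array([  0.0006, -56.0472, -49.2337,   0.0768,   0.0305,  -0.0001]), 'tool_pos': array([ 0.2651, -0.5378,  0.2178]), 'orientation': array([-3.0582, -0.7125,  0.0003]), 'force': array([1.0112, 1.2544, 0.1704]), 'wrist_torque': array([-0.0106, -0.0114,  0.0114]), 'gripper_force': 0.0, 'opening': 0.09293257135254719} 0.0188
```

View pics/top0.png

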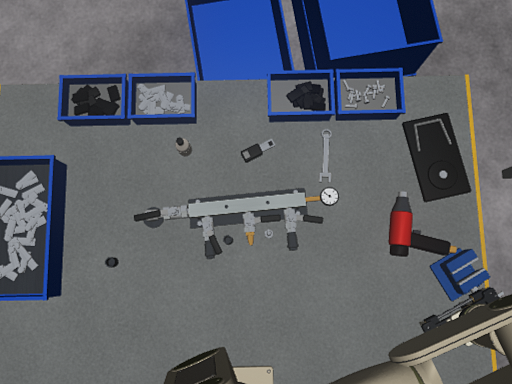

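View pics/scene0.png

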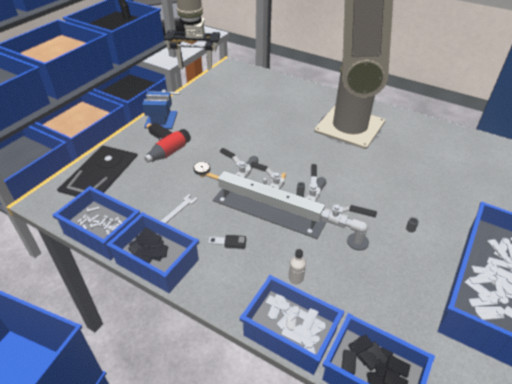

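The top view shows the manifold at about (247,205). The brass cone of the vent is at the middle outlet (250,239), and the supply lever points left at (148,215). I'll enlarge this region.

```bash
python3 - <<'E'
import cv2,pickle
d=pickle.load(open("cam0.pkl","rb"))
cv2.imwrite("pics/topc.png",cv2.resize(d["top"]["img"][175:265,125:345],None,fx=3.6,fy=3.6,interpolation=cv2.INTER_CUBIC))
E
```

```text
(no output)
```

View pics/topc.png

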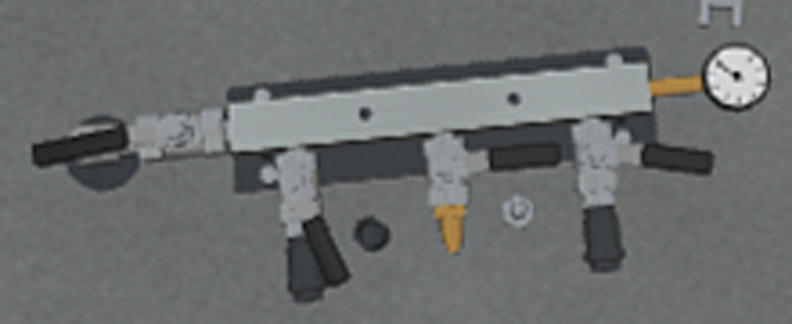

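The crop shows the block's top face and the supply lever, which lies along the pipe. The vent lever is square at about (525,155) with its cone at (450,228). Branch_b is at the left outlet, its lever partly open at (325,250), and branch_a at the right outlet is near shut at (677,158). The plug stands at (517,210) and the deep socket at (371,234).

```bash
cat > h.py <<'E'
import numpy as np,cv2,pickle
np.set_printoptions(precision=4,suppress=True)
def cast(c,uv,z):
    uv=np.atleast_2d(np.asarray(uv,float));K=c["K"];P=c["pose"]
    r=np.c_[(uv[:,0]-K[0,2])/K[0,0],-(uv[:,1]-K[1,2])/K[1,1],-np.ones(len(uv))]@P[:3,:3].T
    return P[:3,3]+r*((z-P[2,3])/r[:,2])[:,None]
def comp(m,seed):
    n,l,s,ce=cv2.connectedComponentsWithStats(m.astype(np.uint8),connectivity=4)
    y,x=np.nonzero(l==l[seed[1],seed[0]]);return np.c_[x,y].astype(float)
def px(c,p):
    p=np.atleast_2d(p);q=(p-c["pose"][:3,3])@c["pose"][:3,:3];K=c["K"]
    return np.c_[K[0,2]+K[0,0]*q[:,0]/-q[:,2],K[1,2]+K[1,1]*q[:,1]/q[:,2]]
E
python3 - <<'E'
from h import *
d=pickle.load(open("cam0.pkl","rb"));c=d["top"];im=c["img"].astype(int)
cr=lambda x,y:(int(round(125+x/3.6)),int(round(175+y/3.6)))
g=im.mean(2)
for p in[(440,105),(180,133),(80,145),(525,155),(677,158),(325,250),(450,228),(737,77)]:
    u,v=cr(*p);print(p,(u,v),im[v,u])
def grip(name,p,z,thr):
    pts=comp(g<thr,cr(*p));w=cast(c,pts,z)
    (ce,sz,a)=cv2.minAreaRect(w[:,:2].astype(np.float32)*1000)
    m=w[:,:2].mean(0);e,v=np.linalg.eigh(np.cov((w[:,:2]-m).T))
    print(name,len(pts),m,sz,"dir",np.degrees(np.arctan2(v[1,1],v[0,1])));return m
for thr in(40,50):
  for n,p in dict(supply=(80,145),vent=(525,155),a=(677,158),b=(325,250)).items(): grip(n,p,.127,thr)
r=im
blk=comp((g>140),cr(440,105));w=cast(c,blk,.085)[:,:2]
print(len(blk),w.mean(0),cv2.minAreaRect(w.astype(np.float32)*1000))
wh=comp((g>170),cr(745,90));print("gauge",len(wh),cast(c,wh,.092)[:,:2].mean(0))
# crop-read block corners
print(cast(c,[cr(*p) for p in[(229,105),(648,65),(651,112),(231,152)]],.085))
E
```

```text
(440, 105) (247, 204) [156 155 148]
(180, 133) (175, 212) [101  98  96]
(80, 145) (147, 215) [44 43 42]
(525, 155) (271, 218) [53 53 52]
(677, 158) (313, 219) [52 53 52]
(325, 250) (215, 244) [52 52 50]
(450, 228) (250, 238) [ 71 130 166]
(737, 77) (330, 196) [96 95 95]
supply 177981 [ 0.599  -0.0581] (1541.803955078125, 1101.166015625) dir 85.46241898986078
vent 177981 [ 0.599  -0.0581] (1541.803955078125, 1101.166015625) dir 85.46241898986078
a 177981 [ 0.599  -0.0581] (1541.803955078125, 1101.166015625) dir 85.46241898986078
b 177981 [ 0.599  -0.0581] (1541.803955078125, 1101.166015625) dir 85.46241898986078
supply 157 [0.5412 0.2346] (19.280771255493164, 72.65538024902344) dir 100.98440626656523
vent 173496 [ 0.6031 -0.0533] (1541.803955078125, 1101.166015625) dir 86.96333823126427
a 173496 [ 0.6031 -0.0533] (1541.803955078125, 1101.166015625) dir 86.96333823126427
b 173496 [ 0.6031 -0.0533] (1541.803955078125, 1101.166015625) dir 86.96333823126427
1527 [ 0.5722 -0.0451] ((575.930419921875, -44.343353271484375), (46.87415313720703, 340.9244079589844), 4.702625274658203)
gauge 172 [ 0.5908 -0.2845]
[[ 0.5765  0.1218  0.085 ]
 [ 0.6017 -0.2153  0.085 ]
 [ 0.5636 -0.2169  0.085 ]
 [ 0.5386  0.1217  0.085 ]]
```

Checks: the block comes out 341 mm long, yaw is about 4.6° and the centre about (0.570, -0.046). That puts the supply stem at (0.554, 0.163), and the lever at 101° world agrees with the measured grip centre to about 1 mm. The path to the far side of the supply lever is clear at 0.218 height, so I'll move with the fingers closing.

```bash
python3 -m pendant '[[[0,3.5,-3.1,0,0],[0,3.5,-3.1,0,0],[0,3.5,-3.1,0,0],[0,3.5,-3.1,0,0],[0,3.5,-3.1,0,0],[0,3.5,-3.1,0,0],[0,3.5,-3.1,0,0],[0,3.5,-3.1,0,0]]]' 20; python3 -m pendant '[[[0,3.5,-3.1,0,0],[0,3.5,-3.1,0,0],[0,3.5,-3.1,0,0],[0,3.5,-3.1,0,0],[0,3.5,-3.1,0,0],[0,3.5,-3.1,0,0],[0,3.5,-3.1,0,0],[0,3.5,-3.1,0,0]]]'; python3 -m pendant '[[[0,3.5,-3.1,0,0],[0,3.5,-3.1,0,0],[0,0,0,0,7.5],[0,0,0,0,7.5],[0,0,0,0,0],[0,0,0,0,0]]]'
```

```text
t: 0.95
tool_pos: [0.407, -0.1902, 0.2185]
orientation: [3.06, 0.712, 0.0]
force: [1.2, 0.2, -0.6]
opening: 0.0337
gripper_force: 0.0
t: 1.75
tool_pos: [0.5485, 0.1562, 0.2183]
orientation: [3.059, 0.713, -0.0]
force: [-0.4, 0.0, 0.2]
opening: 0.0007
gripper_force: 0.0
t: 2.35
tool_pos: [0.5835, 0.2406, 0.2183]
orientation: [3.126, 0.313, -0.001]
force: [-0.4, 0.3, -0.7]
opening: 0.0007
gripper_force: 0.0
```

```bash
python3 - <<'E'
from h import *
from plant import robot
s=robot.read_state();R=cv2.Rodrigues(s["orientation"])[0]
print(s["t"],s["tool_pos"],np.degrees(np.arctan2(R[1,0],R[0,0])),R[:,2],s["force"],s["opening"],s["q"])
c=robot.read_camera("wrist");cv2.imwrite("pics/w1.png",c["img"]);pickle.dump(c,open("w1.pkl","wb"))
E
```

```text
2.35 [0.5835 0.2406 0.2183] 11.448017275239883 [-0.0005 -0.0002 -1.    ] [-0.3601  0.3301 -0.7108] 0.0007356187096246379 [0.3099 0.2149 1.3944 0.     1.5327 1.6809]
```

View pics/w1.png

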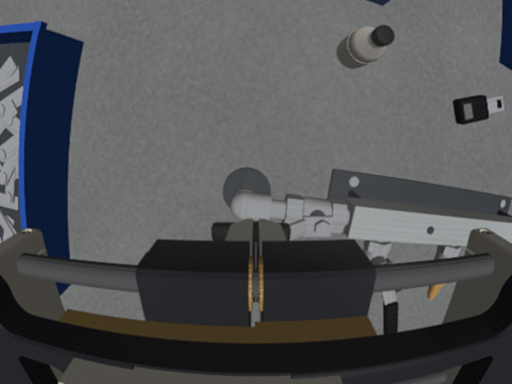

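The wrist view shows the elbow at (250,207), with the black supply grip just beside the closed fingertips at (225,232), as predicted. Next I'll descend on its far side to z = 0.105 and approach.

```bash
python3 -m pendant '[[[0,0,0,3,0],[0,0,0,3,0],[0,0,0,3,0],[0,0,0,2.3,0],[0,0,0,0,0],[0,-1,0,0,0],[0,0,0,0,0]]]'; python3 -m pendant '[[[0,-0.5,0,0,0],[0,-0.5,0,0,0],[0,-0.5,0,0,0],[0,0,0,0,0]]]'
```

```text
t: 3.1
tool_pos: [0.574, 0.2389, 0.1077]
orientation: [-3.126, -0.308, -0.003]
force: [0.4, -0.2, -0.0]
opening: 0.0002
gripper_force: 0.0
t: 3.5
tool_pos: [0.5594, 0.2361, 0.1066]
orientation: [-3.126, -0.308, -0.003]
force: [1.3, 0.6, 0.6]
opening: 0.0004
gripper_force: 0.8
```

```bash
python3 -m pendant '[[[0,-0.4,0,0,0],[0,-0.74,-0.16,0,-6],[0,-0.74,-0.16,0,-6],[0,-0.74,-0.16,0,-6],[0,0,0,0,0]]]';python3 -m pendant '[[[0,-0.74,-0.16,0,-6],[0,-0.74,-0.16,0,-6],[0,-0.74,-0.16,0,-6],[0,-0.74,-0.16,0,-6],[0,0,0,0,0]]]'
```

```text
t: 4.0
tool_pos: [0.534, 0.233, 0.1066]
orientation: [3.038, 0.798, 0.006]
force: [6.6, 0.5, -0.6]
opening: 0.0006
gripper_force: 2.4
t: 4.5
tool_pos: [0.5071, 0.2201, 0.1068]
orientation: [2.805, 1.412, 0.006]
force: [4.8, 2.7, 0.1]
opening: 0.0003
gripper_force: 2.1
```

```bash
python3 -m pendant '[[[0,-0.74,-0.16,0,-6],[0,-0.74,-0.16,0,-6],[0,-0.74,-0.16,0,-6],[0,-0.74,-0.16,0,-6],[0,-0.74,-0.16,0,-6],[0,0,0,0,0]]]'; python3 - <<'E'
from h import *
from plant import robot
s=robot.read_state();R=cv2.Rodrigues(s["orientation"])[0]
P=np.array([.554,.163]);d=s["tool_pos"][:2]-P;x=R[:2,0]
print(s["tool_pos"],np.degrees(np.arctan2(x[1],x[0])),"n-off",d@x,"r",-d@R[:2,1],s["force"])
c=robot.read_camera("top");cv2.imwrite("pics/t2.png",cv2.resize(c["img"][175:265,105:345],None,fx=3.3,fy=3.3,interpolation=cv2.INTER_CUBIC))
E
```

```text
t: 5.1
tool_pos: [0.4844, 0.1906, 0.1068]
orientation: [2.344, 2.09, 0.006]
force: [4.3, 3.5, 1.4]
opening: 0.0004
gripper_force: 1.9
[0.4844 0.1906 0.1068] 83.44778962594636 n-off 0.01948970439190267 r 0.07230750849630413 [4.2667 3.463  1.4071]
```

View pics/t2.png

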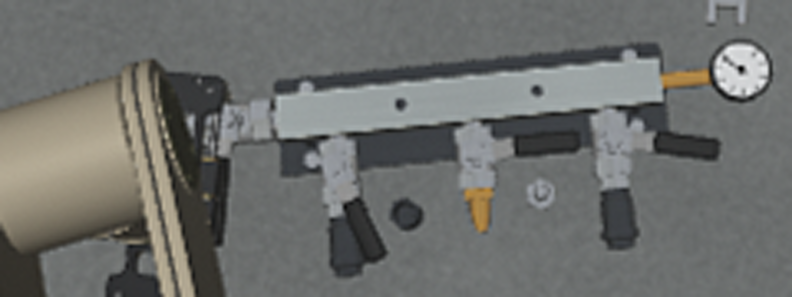

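The arm hides the supply lever, and the other levers are unchanged. About 11° remain, so I'll creep to the stop while watching the force.

```bash
python3 -m pendant '[[[0,-0.4,-0.08,0,-3],[0,-0.4,-0.08,0,-3],[0,0,0,0,0]]]'; python3 -m pendant '[[[0,-0.25,-0.05,0,-2],[0,0,0,0,0]]]'; python3 -m pendant '[[[0,-0.2,-0.04,0,-1.5],[0,0,0,0,0]]]';python3 -m pendant '[[[0,-0.15,0,0,-1],[0,0,0,0,0]]]'
```

```text
t: 5.45
tool_pos: [0.482, 0.1833, 0.1067]
orientation: [2.234, 2.209, 0.006]
force: [3.7, 5.4, 0.6]
opening: 0.0004
gripper_force: 2.6
t: 5.65
tool_pos: [0.4815, 0.181, 0.1067]
orientation: [2.195, 2.247, 0.006]
force: [4.1, 6.0, 0.9]
opening: 0.0002
gripper_force: 2.9
t: 5.85
tool_pos: [0.4812, 0.1791, 0.1068]
orientation: [2.166, 2.275, 0.006]
force: [4.1, 5.5, 0.1]
opening: 0.0004
gripper_force: 3.0
t: 6.05
tool_pos: [0.481, 0.1784, 0.1068]
orientation: [-2.146, -2.293, -0.008]
force: [2.7, 10.8, 1.9]
opening: 0.0004
gripper_force: 5.2
```

The force rose to 11 N at the computed angle, so the lever is on its stop. I'll back off, lift and turn for the vent.

```bash
python3 -m pendant '[[[0,1.5,0,0,0],[0,1.5,0,0,0],[0,0,0,-4,0],[0,0,0,-4,0],[0,0,0,-3.5,0]]]'; python3 -m pendant '[[[0,0,0,0,-8.2],[0,0,0,0,-8.2],[0,0,0,0,-8.2],[0,0,0,0,-8.2],[0,0,0,0,-8.2],[0,0,0,0,-8.2],[0,0,0,0,-8.2],[0,0,0,0,-8.2]]]';python3 -m pendant '[[[0,0,0,0,-8.2],[0,0,0,0,-8.2],[0,0,0,0,-8.2],[0,0,0,0,0]]]';python3 -m pendant '[[[0,-0.8,-4,0,0],[0,-0.8,-4,0,0],[0,-0.8,-4,0,0],[0,-0.8,-4,0,0],[0,-0.8,-4,0,0],[0,-0.8,-4,0,0],[0,-0.8,-4,0,0],[0,-0.8,-4,0,0]]]'
python3 - <<'E'
from h import *
from plant import robot
s=robot.read_state();R=cv2.Rodrigues(s["orientation"])[0];x=R[:2,0]
print(s["t"],s["tool_pos"],np.degrees(np.arctan2(x[1],x[0])))
a=robot.read_camera("top")["img"][175:265,105:345];b=robot.read_camera("wrist")["img"]
a=cv2.resize(a,None,fx=2.1,fy=2.1,interpolation=cv2.INTER_CUBIC)
o=np.zeros((384+189,512,3),np.uint8);o[:189,:504]=a;o[189:]=b;cv2.imwrite("pics/t3.png",o)
E
```

```text
t: 6.55
tool_pos: [0.4774, 0.2071, 0.2219]
orientation: [-2.147, -2.293, 0.002]
force: [0.5, 0.8, 0.0]
opening: 0.0002
gripper_force: 0.0
t: 7.35
tool_pos: [0.4775, 0.2069, 0.2201]
orientation: [-0.554, -3.091, 0.001]
force: [0.2, -0.5, -0.3]
opening: 0.0003
gripper_force: 0.0
t: 7.75
tool_pos: [0.4775, 0.2068, 0.2201]
orientation: [0.112, -3.138, 0.001]
force: [0.8, 0.8, -0.6]
opening: 0.0004
gripper_force: 0.0
t: 8.55
tool_pos: [0.5641, -0.1098, 0.2204]
orientation: [0.1, -3.139, -0.0]
force: [0.3, -0.0, 0.6]
opening: 0.0004
gripper_force: 0.0
8.55 [ 0.5641 -0.1098  0.2204] -176.35091759226603
```

View pics/t3.png

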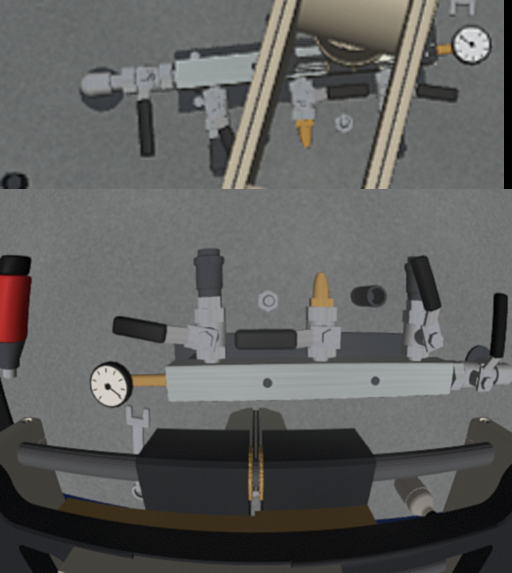

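The top strip shows the supply lever square across the pipe, (145,100) to (149,155), and still in place. The wrist view shows the fingertips beyond the block behind the vent lever at (265,339), with nothing in the way. I'll descend and approach.

```bash
python3 -m pendant '[[[0,0,0,3,0],[0,0,0,3,0],[0,0,0,3,0],[0,0,0,2.4,0],[0,0,0,0,0],[0,1,0,0,0],[0,0.5,0,0,0],[0,0,0,0,0]]]'; python3 -m pendant '[[[0,0.4,0,0,0],[0,0,0,0,0]]]'; python3 -m pendant '[[[0,0.4,0,0,0],[0,0,0,0,0]]]'
```

```text
t: 9.45
tool_pos: [0.5493, -0.1099, 0.1086]
orientation: [-0.106, 3.137, -0.001]
force: [0.5, 0.3, -0.0]
opening: 0.0003
gripper_force: 0.0
t: 9.65
tool_pos: [0.5454, -0.1103, 0.1078]
orientation: [-0.107, 3.138, -0.001]
force: [0.8, -0.2, 0.2]
opening: 0.0007
gripper_force: 0.0
t: 9.85
tool_pos: [0.5427, -0.1108, 0.1078]
orientation: [-0.107, 3.135, -0.002]
force: [6.7, -1.0, -1.5]
opening: 0.0004
gripper_force: 3.2
```

```bash
python3 -m pendant '[[[0,0.65,-0.17,0,6],[0,0.65,-0.17,0,6],[0,0.65,-0.17,0,6],[0,0.65,-0.17,0,6],[0,0.65,-0.17,0,6],[0,0,0,0,0]]]';python3 -m pendant '[[[0,0.65,-0.17,0,6],[0,0.65,-0.17,0,6],[0,0.65,-0.17,0,6],[0,0.65,-0.17,0,6],[0,0.65,-0.17,0,6],[0,0,0,0,0]]]'; python3 - <<'E'
from h import *
from plant import robot
s=robot.read_state();R=cv2.Rodrigues(s["orientation"])[0]
P=np.array([.5207,-.0505]);d=s["tool_pos"][:2]-P;x=R[:2,0]
print(np.degrees(np.arctan2(x[1],x[0])),"n-off",-d@x,"r",-d@R[:2,1])
E
```

```text
t: 10.45
tool_pos: [0.5091, -0.1141, 0.1078]
orientation: [0.714, 3.056, 0.001]
force: [4.9, 0.4, 1.2]
opening: 0.0008
gripper_force: 1.7
t: 11.05
tool_pos: [0.4782, -0.1011, 0.1076]
orientation: [1.48, 2.768, 0.001]
force: [1.4, -0.4, 0.0]
opening: 0.0006
gripper_force: 0.8
123.74581980884874 n-off 0.01845907681379361 r 0.06341088165609336
```

```bash
python3 -m pendant '[[[0,0.65,-0.17,0,6],[0,0.65,-0.17,0,6],[0,0.65,-0.17,0,6],[0,0,0,0,0]]]';python3 -m pendant '[[[0,0.35,-0.08,0,3],[0,0.35,-0.08,0,3],[0,0,0,0,0]]]'; python3 -m pendant '[[[0,0.25,-0.05,0,2],[0,0,0,0,0]]]';  python3 - <<'E'
from h import *
from plant import robot
s=robot.read_state();R=cv2.Rodrigues(s["orientation"])[0]
P=np.array([.5207,-.0505]);d=s["tool_pos"][:2]-P;x=R[:2,0]
print(np.degrees(np.arctan2(x[1],x[0])),"n-off",-d@x,"r",-d@R[:2,1])
E
```

```text
t: 11.45
tool_pos: [0.4643, -0.0865, 0.1074]
orientation: [1.892, 2.505, 0.0]
force: [2.1, -1.2, 1.3]
opening: 0.0006
gripper_force: 0.9
t: 11.75
tool_pos: [0.4608, -0.0805, 0.1072]
orientation: [2.017, 2.407, -0.001]
force: [0.6, -3.5, 3.5]
opening: 0.0003
gripper_force: 1.9
t: 11.95
tool_pos: [0.4597, -0.0783, 0.1071]
orientation: [2.059, 2.372, -0.002]
force: [-0.8, -4.2, 2.6]
opening: 0.0003
gripper_force: 2.3
98.0809862061634 n-off 0.01891498348214703 r 0.06430743997554605
```

```bash
python3 -m pendant '[[[0,0.25,-0.03,0,2],[0,0,0,0,0]]]'; python3 -m pendant '[[[0,0.2,0,0,1],[0,0,0,0,0]]]'
```

```text
t: 12.15
tool_pos: [0.4588, -0.0758, 0.1069]
orientation: [2.1, 2.336, -0.002]
force: [-1.0, -5.1, 3.9]
opening: 0.0004
gripper_force: 2.4
t: 12.35
tool_pos: [0.4584, -0.0739, 0.1068]
orientation: [2.12, 2.318, -0.003]
force: [-2.4, -5.4, 3.8]
opening: 0.0006
gripper_force: 2.5
```

```bash
python3 -m pendant '[[[0,0.15,0,0,0.5],[0,0,0,0,0]]]'; python3 -m pendant '[[[0,0.1,0,0,0],[0,0,0,0,0]]]'
```

```text
t: 12.55
tool_pos: [0.4581, -0.0724, 0.1067]
orientation: [-2.13, -2.309, 0.003]
force: [-2.3, -5.6, 3.0]
opening: 0.0004
gripper_force: 2.7
t: 12.75
tool_pos: [0.4579, -0.0715, 0.1066]
orientation: [-2.129, -2.309, 0.004]
force: [-2.3, -6.2, 3.3]
opening: 0.0007
gripper_force: 2.8
```

```bash
python3 -m pendant '[[[0,0.15,0,0,0],[0,0,0,0,0]]]'; python3 -m pendant '[[[0,0.1,0,0,0],[0,0,0,0,0]]]'
```

```text
t: 12.95
tool_pos: [0.4578, -0.0704, 0.1066]
orientation: [2.13, 2.309, -0.004]
force: [-3.0, -8.4, 3.6]
opening: 0.0004
gripper_force: 3.8
t: 13.15
tool_pos: [0.4578, -0.0703, 0.1067]
orientation: [2.129, 2.308, -0.006]
force: [-3.1, -12.8, 1.7]
opening: 0.0003
gripper_force: 6.1
```

The stop is reached (13 N, no further motion). I'll back off, lift, move clear and verify.

```bash
python3 -m pendant '[[[0,-1,0,0,0],[0,-0.8,0,0,0],[0,0,0,-4,0],[0,0,0,-4,0],[0,0,0,-4,0]]]'; python3 -m pendant '[[[0,-4.5,0,0,0],[0,-4.5,0,0,0],[0,-4.5,0,0,0],[0,-4.5,0,0,0],[0,-4.5,0,0,0],[0,-4.5,0,0,0],[0,-4.5,0,0,0],[0,0,0,0,0]]]'
python3 - <<'E'
from h import *
from plant import robot
c=robot.read_camera("top");cv2.imwrite("pics/t4.png",cv2.resize(c["img"][130:280,95:345],None,fx=3.2,fy=3.2,interpolation=cv2.INTER_CUBIC))
E
```

```text
t: 13.65
tool_pos: [0.4592, -0.086, 0.2275]
orientation: [-2.131, -2.306, 0.0]
force: [0.8, -0.2, -0.2]
opening: 0.0005
gripper_force: 0.0
t: 14.45
tool_pos: [0.4825, -0.4048, 0.2241]
orientation: [-2.135, -2.301, 0.001]
force: [-0.7, 1.5, 0.0]
opening: 0.0002
gripper_force: 0.0
```

View pics/t4.png

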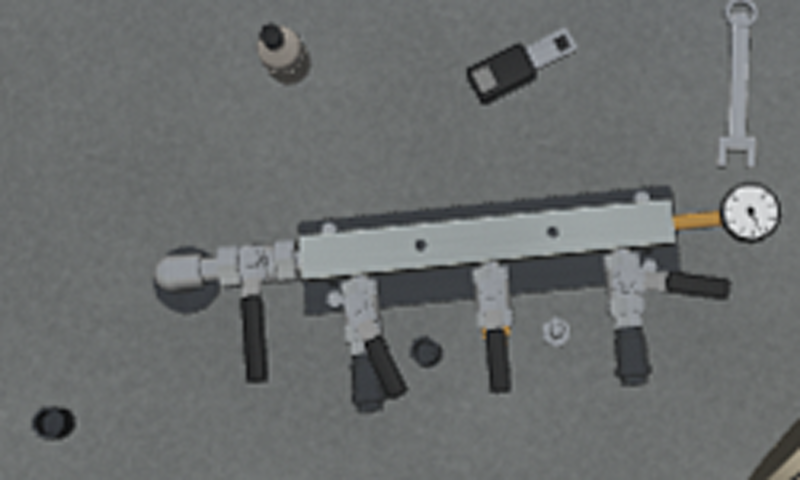

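The supply lever (252,297)–(257,380) is square across the pipe, and the vent lever (494,332)–(501,391) lies over its cone. Everything else is in place. I'll check both angles numerically.

```bash
python3 - <<'E'
from h import *
from plant import robot
c=robot.read_camera("top");g=c["img"].astype(int).max(2)
f=lambda x,y:(95+x/3.2,130+y/3.2)
for n,a,b in(("supply",(252,300),(257,376)),("vent",(494,336),(501,388))):
    a,b=np.array(f(*a)),np.array(f(*b));Y,X=np.mgrid[0:384,0:512];p=np.c_[X.ravel(),Y.ravel()]
    t=(b-a)/np.linalg.norm(b-a);q=p-a;s=q@t;o=np.abs(q@[-t[1],t[0]])
    k=(s>1)&(s<np.linalg.norm(b-a)-1)&(o<6)&(g.ravel()<75)
    w=cast(c,p[k],.127)[:,:2];vx=np.polyfit(w[:,0],w[:,1],1)[0]
    print(n,k.sum(),w.mean(0),"angle vs 4.6deg:",np.degrees(np.arctan(vx)))
blk=[(298,237),(672,200),(675,245),(302,280)];w=cast(c,[f(*p) for p in blk],.085)
for i,j in((0,1),(3,2)):
    e=w[i]-w[j];print(np.degrees(np.arctan2(-e[0],e[1])))
E
```

```text
supply 156 [0.4835 0.1569] angle vs 4.6deg: 5.118886520435476
vent 95 [ 0.458  -0.0545] angle vs 4.6deg: 2.7410040016138035
4.52000943553575
4.2120361820383145
```

Both levers are within about 2° of their targets (tolerance 7°), so I'm handing in.

```bash
python3 -c "
from plant import robot
print(robot.close_job())"
```

```text
the job is handed in; nothing more can be done
None
```

The job is handed in, with no verdict returned: the supply valve was pushed shut first, then the vent fully open, both within about 2° of target by camera, and no other lever or loose item in the final top view appears to have moved (the impact wrench was out of that crop).

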